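# Pump down a vacuum food box

## Robot

A 7-joint arm with a two-finger parallel gripper is mounted at the origin on a cart in front of the work surface, level with it; the furniture and walls round the work are solid. World frame = base frame: x ahead of the robot, y to its left, z up, the work surface at z = 0. Lengths are in m, angles in rad, forces in N, time in s.
With the tool pointing down it reaches from about 0.4 to 0.85 m from the base axis. Payload 10.4 kg.
Tool frame: the origin (TCP) lies midway between the tips of the shut fingers; the grasp point (between the pads) lies 19 mm behind it (manip.grasp_offset is the distance from the TCP to the grasp point, in m); z points along the fingers, y is the line along which they close (so a half turn about z gives the same grasp; the last joint's range is limited). The gripper opens to 85 mm and grips with 20 to 120 N. Pads are 22 mm wide; open, the fingers measure 114 mm over their backs; the gripper's body (76 mm by 85 mm) begins 54 mm behind the grasp point. The pads swing forward as they close: fully open they stand 13 mm farther back than shut.
Start: joints at [-1.287, 0.332, -0.065, 1.46, 0.022, 1.35, -0.088], TCP at [0.189, 0.596, 0.231] pointing down, gripper open.
Joint ranges: [-2.6, 2.6], [-0.5, 2.12], [-1.47, 1.34], [0.16, 2.42], [-1.27, 4.41], [0.06, 2.06], [-2.6, 2.6]. Speed limits (rad/s): [2.22, 2.22, 2.79, 2.79, 3.14, 3.14, 3.14].

## Interface

Orientations are given as a unit quaternion [x, y, z, w].
In Python, from workcell import manip gives the robot as it stands.
- The arm moves only by the tool move_tool, called as name([rows], argument=value, ...), one row to a line, values as JSON. Schema: {"type":"object","properties":{"ticks":{"type":"array","items":{"type":"array","prefixItems":[{"type":"array","items":{"type":"number"},"minItems":3,"maxItems":3},{"type":"array","items":{"type":"number"},"minItems":3,"maxItems":3},{"type":"number"}],"minItems":3,"maxItems":3},"minItems":1,"maxItems":20},"grip_n":{"type":"number"},"only":{"type":"string"},"quiet":{"type":"boolean"},"lines":{"type":"string"}},"required":["ticks"],"additionalProperties":false}. ticks is a list of rows, 1 to 20 of them, each written [[rx, ry, rz], [dx, dy, dz], opening]: a rotation vector rx, ry, rz in parts of the range, where 1.0 means 2 rad, then dx, dy, dz in parts of the range, where 1.0 means 1 m, then the opening from 0.0 (shut) to 1.0 (fully open); each row is the pose to reach, as a shift and turn from the pose commanded when the call began, along the tool's axes at that moment; what a row does not reach only later rows make up. A row lasts 1/8 s, in which the tool goes at most 0.0625 m and 0.188 rad, less where a joint would pass 70% of its speed; a pose out of reach is approached as far as the arm can. The fingers move at their own pace and stop on an object; grip_n is the grip in N (left out, the last holds). Time passes only in rows, so rows that do not move let the fingers close. The tool returns the time, the measured TCP pose, the force, the opening and the grip force at its end. only (a regular expression) keeps the lines of the reply that match it, lines (a string "A,B") keeps lines A to B, and quiet returns only ok. Input that does not fit is refused with a message, and nothing moves.
- manip.get_obs(): the state, without advancing time (a new reading comes with each control period).
- manip.camera(name): name is "side" or "top" or "wrist"; returns the picture (480x640x3 uint8, blue, green, red); there is no depth.
- manip.calibration(name): a dict with "fx", "fy", "cx", "cy" (pixels), "world_from_camera" (4x4, takes a point from camera to world coordinates); the wrist camera has in their place "tool_from_camera" (4x4, takes a point from camera to tool coordinates, whose origin is the TCP and whose axes are the flange's). Camera axes: x right, y up, looking along -z (the intrinsics and any distortion apply to the point x, -y, -z); pixel columns grow to the right and rows downward; lengths in m; the calibration is good to about 2 mm. A picture is of the moment at which its call begins: read the wrist's pose just before it. calibration takes no time and is no camera call.
- manip.hand_in(): hands the job in; it is judged then, once.
The state is a dict: "clock": time; "joint_pos": joint angles; "joint_velocities": joint speeds; "tau": joint torques, N m; "position": TCP position; "ee_rot": TCP orientation; "ft_force": force on the tool from outside, world axes, zero at the start; "torque": the same for the moment, N m; "grip_width": opening from 0.0 (shut) to 1.0 (fully open); "grasp_force": force on a finger pad.
Only numpy, scipy, OpenCV 4.12 (cv2) and the standard library are available. Lean on these libraries where they do the work, as an engineer would, in place of code of your own. Each camera call takes 0.05 s, during which the arm holds its last target. There are 200 camera calls.

## Task

Get the vacuum food box ready for the fridge: turn the vent knob on its lid until the knob's pointer stands at the long shut mark, then draw the air out with two full strokes of the pump, each time pressing the plunger right down to its stop and letting it come all the way up again. Leave the vent shut, and do not shove the box or disturb the small things standing round it.

Things in the scene. Friction and masses are not known exactly. Their poses are not given: they have to be found in the camera images.
- vac_box: Loose glass food box with food in it and a white clip-on lid, about 1.5 kg, 150 x 230 mm in plan (side clips add 7 mm each way), flat lid top 96 mm above the worktop. Origin: centre of its underside; x across the box (150 mm), y along it (230 mm), z up. On the lid's long centre line stand the vent knob at y = +55 mm and the pump at y = -55 mm. It can slide if pushed sideways.
- vent_grip (a point): On the vent knob's axis, 118 mm above the worktop, turns with the knob: -x points to the nose (pointer end), grip across the bar along y. The grey knob is an upright bar 14 mm thick, 47 mm long (pointed nose 25 mm, blunt tail 22 mm from the axis), on a disc 49 mm across; disc top 103 mm, bar top 129 mm above the worktop.
- vent_pointer (a point): Top of the pointed nose of the vent knob, 24 mm from the knob's axis, on the end of the black index line; 129 mm above the worktop.
- shut_mark (a point): Middle of the long black shut mark printed on the white dial plate round the knob, 34 mm from the knob's axis in the direction of the box's -x; 98 mm above the worktop. The marks beside it, on one side only, are short: open positions.
- vent_knob (a joint): Angle of the vent knob, rad: 0 = pointer exactly at the long shut mark, positive = turned counter-clockwise seen from above (vent open). It starts 0.6 to 1.35 open, so it is shut by turning it clockwise; it does not stop at the mark but can run on to -0.4. Friction about 0.06 N m; it stays where it is left.
- pump_top (a point): Centre of the top of the pump's plunger head, a grey round button 45 mm across on a steel rod, flat on top over 38 mm; at rest 144.5 mm above the worktop, at its stop 122.5 mm. Moves with the plunger.
- pump_plunger (a joint): How far the plunger is pressed down, m: 0 = up, 0.022 = at its stop. A spring pushes it up with about 3.5 N at the top and about 9.5 N at the stop, and brings it back by itself.
- spice_jar: Spice jar, 40 mm across, 105 mm tall, loose, standing close behind the box. Origin: centre of its underside.
- salt_shaker: Glass salt shaker, 44 mm across, 90 mm tall, loose, close behind the box. Origin: centre of its underside.
- balm_pot: Low white round pot, 90 mm across, 32 mm tall, loose, beside the knob end of the box. Origin: centre of its underside.
- teaspoon: Steel teaspoon, 130 mm long, lying loose along the front of the box. Origin: centre of its underside.

How it is judged:
On the way, in this order (a step that is already met when the one before it is completed fails the run):
1. the vent knob's pointer stands at the shut mark, within 0.15 rad, before the pump is worked (value of joint vent_knob between -0.15 and 0.15 rad and value of joint pump_plunger below 0.004 m), for 0.3 s.
2. first stroke: with the vent shut the plunger is pressed to within 3 mm of its stop (value of joint vent_knob between -0.15 and 0.15 rad and value of joint pump_plunger above 0.019 m), for 0.1 s.
3. the plunger has come up again, to within 4 mm of the top (value of joint pump_plunger below 0.004 m), for 0.05 s.
4. second stroke: with the vent shut the plunger is pressed to within 3 mm of its stop (all of step 2), for 0.1 s.
At the end, for the whole second after the job is handed in: The vent pointer is within 0.15 rad of the long shut mark, the plunger is up to within 4 mm of the top, and the box stands level and at rest, let go (all of step 1 and angle between vac_box's own z axis and vertical below 0.05 rad and linear speed of vac_box below 0.02 m/s and contact force between the fingers and vac_box below 0.2 N); the robot touches nothing.
It fails at once if the box is shoved more than 35 mm from where it stood (distance of vac_box from where it was at the start of the episode above 0.035 m).
It fails at once if a neighbour (spice jar, salt shaker, white pot or teaspoon) is moved more than 30 mm or knocked over (distance of any of spice_jar, salt_shaker, balm_pot, teaspoon from where it was at the start of the episode above 0.03 m or angle between any of spice_jar, salt_shaker's own z axis and vertical above 0.5 rad).
It also fails if it takes over 48 s, if anything falls off the work surface, if the arm or the gripper's body presses on something with over 40 N, if the wrist force passes 120 N, or if a joint passes its speed limit or range.

## Working session

There is one attempt and no reset: what is moved stays moved. The work goes in short steps, Python scripts to look and compute and a tool call to move; the robot and the scene stay as the last step left them, time stands still between calls to the robot, and variables do not carry over. Pictures are saved under pics/ and viewed, at most 10 in all, crops included, and the job is handed in when it is done.

```bash
ls; mkdir -p pics
```

Run:
```python
from workcell import manip
import cv2,numpy as np
np.set_printoptions(precision=4,suppress=True)
o=manip.get_obs();print(o['clock'],o['position'],o['ee_rot'],o['grip_width'],manip.grasp_offset)
for n in('top','side','wrist'):
    cv2.imwrite(f'pics/{n}0.png',manip.camera(n));print(n,manip.calibration(n))
```

```text
pics
workcell.py
0.0 [0.1887 0.5955 0.2305] [ 0.1528  0.9883 -0.0007 -0.0001] 1.0014974650875377 0.0187
top {'fx': 471.42529908872285, 'fy': 471.42529908872285, 'cx': 317.40625883839476, 'cy': 244.75889114925798, 'world_from_camera': array([[ 0.0246,  0.9856, -0.1672,  0.4133],
       [-0.9993,  0.0288,  0.0227,  0.0124],
       [ 0.0272,  0.1665,  0.9857,  0.9393],
       [ 0.    ,  0.    ,  0.    ,  1.    ]])}
side {'fx': 524.1937055090606, 'fy': 524.1937055090606, 'cx': 325.39618113894977, 'cy': 237.58370361544215, 'world_from_camera': array([[ 0.9968,  0.0409, -0.0687,  0.5038],
       [-0.0799,  0.5225, -0.8489, -0.7158],
       [ 0.0012,  0.8517,  0.5241,  0.557 ],
       [ 0.    ,  0.    ,  0.    ,  1.    ]])}
wrist {'fx': 399.0423250661407, 'fy': 399.0423250661407, 'cx': 327.2964001887125, 'cy': 237.1049076081503, 'tool_from_camera': array([[-0.0001,  0.9477,  0.319 ,  0.0815],
       [ 1.    ,  0.    ,  0.0001, -0.0003],
       [ 0.0001,  0.319 , -0.9477, -0.1434],
       [ 0.    ,  0.    ,  0.    ,  1.    ]])}
```

View pics/top0.png

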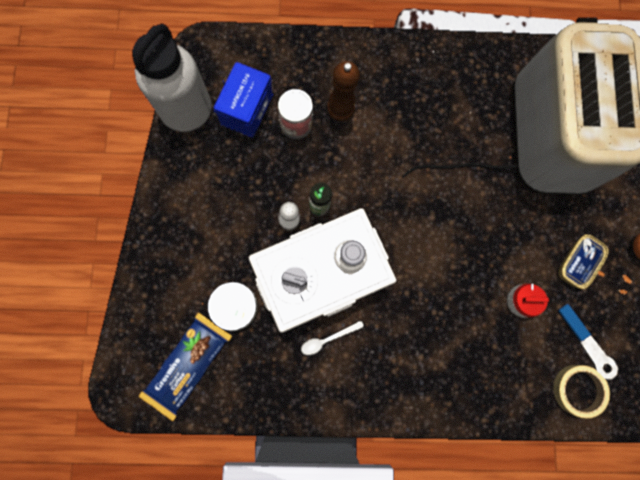

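View pics/side0.png

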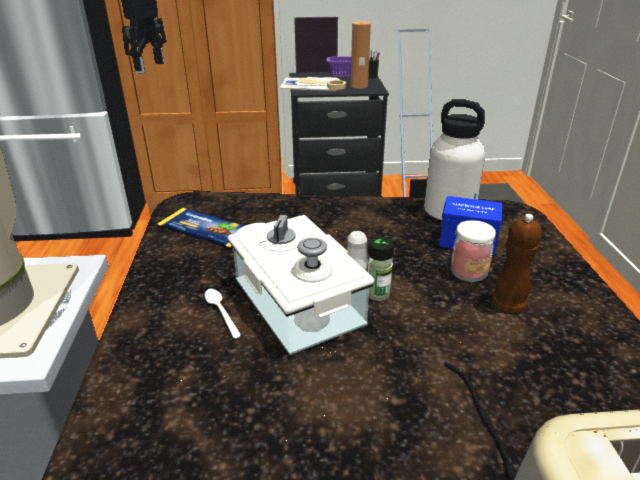

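The top view shows the box with its knob near (294,281) and its pump near (351,254). In the side view the knob is at (281,230) and the pump at (313,250). I'll enlarge both for detail.

Run:
```python
import cv2,numpy as np
a=cv2.imread('pics/top0.png')[200:340,240:400];b=cv2.imread('pics/side0.png')[205:305,225:375]
a=cv2.resize(a,(640,560),interpolation=cv2.INTER_CUBIC);cv2.imwrite('pics/topc.png',a)
cv2.imwrite('pics/sidec.png',cv2.resize(b,(750,500),interpolation=cv2.INTER_CUBIC))
```

```text
(no output)
```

View pics/topc.png

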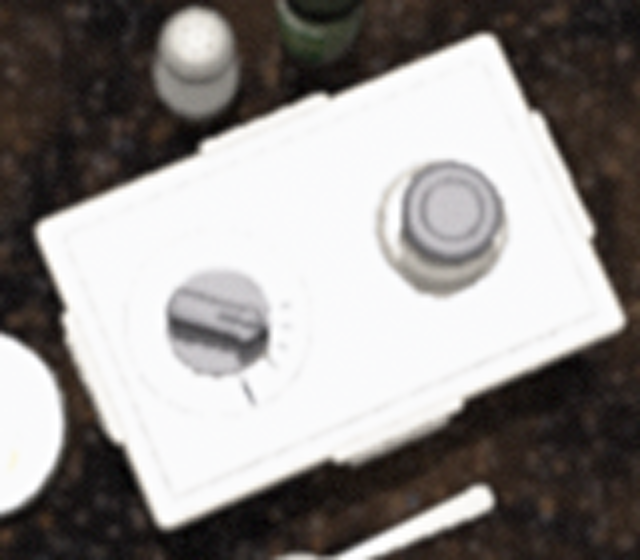

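View pics/sidec.png

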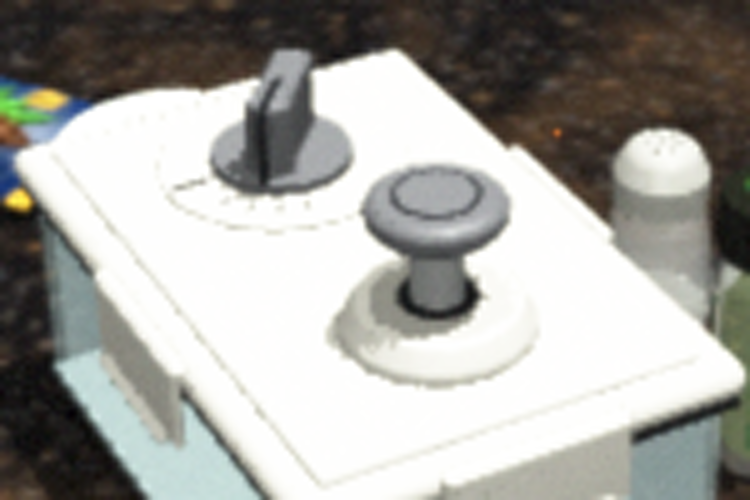

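Create h.py:
```python
from workcell import manip
import numpy as np,cv2
from scipy.spatial.transform import Rotation as R
np.set_printoptions(precision=4,suppress=True)
def ray(n,p,T=None):
    c=manip.calibration(n)
    if T is None:T=c['world_from_camera']
    d=T[:3,:3]@[(p[0]-c['cx'])/c['fx'],-(p[1]-c['cy'])/c['fy'],-1]
    return T[:3,3],d/np.linalg.norm(d)
def onz(r,z): return r[0]+r[1]*(z-r[0][2])/r[1][2]
def tri(rs):
    A=sum(np.eye(3)-np.outer(d,d) for o,d in rs);b=sum((np.eye(3)-np.outer(d,d))@o for o,d in rs)
    x=np.linalg.solve(A,b);return x,[np.linalg.norm(np.cross(x-o,d)) for o,d in rs]
def wT(o):
    T=np.eye(4);T[:3,:3]=R.from_quat(o['ee_rot']).as_matrix();T[:3,3]=o['position'];return T@manip.calibration('wrist')['tool_from_camera']
def plan(pos,yaw=None):
    """tool-axis shift to world TCP pos; yaw = world angle of the tool's closing (y) line"""
    o=manip.get_obs();r=R.from_quat(o['ee_rot']);M=r.as_matrix();print('tool y dir deg',np.degrees(np.arctan2(M[1,1],M[0,1])),'pos',o['position'],'shift',r.inv().apply(np.array(pos)-o['position']))
    if yaw is not None:
        for a in(yaw,yaw+np.pi):
            y=np.array([np.cos(a),np.sin(a),0]);z=np.array([0,0,-1.]);t=R.from_matrix(np.c_[np.cross(y,z),y,z]);print('rotvec',(r.inv()*t).as_rotvec())
```

Run:
```python
from h import *
t=lambda x,y:ray('top',((x+.5)/4-.5+240,(y+.5)/4-.5+200))
s=lambda x,y:ray('side',((x+.5)/5-.5+225,(y+.5)/5-.5+205))
P={'pump':((453,210),(437,192),.1445),'disc':((218.5,322),(281,155),.103),'shut':((248,390),(188,185),.098),'nose':((250,318),(266,90),.129)}
for k,(a,b,z) in P.items(): print(k,tri([t(*a),s(*b)]),onz(t(*a),z),onz(s(*b),z))
C=[onz(t(*c),.096)[:2] for c in((40,225),(490,35),(625,325),(170,528))];print(np.array(C),np.mean(C,0))
for i in range(4):
    d=C[(i+1)%4]-C[i];print(np.linalg.norm(d),np.degrees(np.arctan2(d[1],d[0])))
for n,c,z in(('shaker',(195,40),.09),('jar',(320,10),.105)):print(n,onz(t(*c),z))
```

```text
pump (array([ 0.5366, -0.0665,  0.1477]), [np.float64(6.1225859491108175e-06), np.float64(6.122585949214429e-06)]) [ 0.5371 -0.0668  0.1445] [ 0.5369 -0.0614  0.1445]
disc (array([0.4901, 0.0327, 0.1023]), [np.float64(0.0002671408840910084), np.float64(0.00026714088409114)]) [0.4903 0.0327 0.103 ] [0.4899 0.0315 0.103 ]
shut (array([0.46  , 0.0186, 0.1008]), [np.float64(0.0007527112926508549), np.float64(0.000752711292650972)]) [0.4609 0.0187 0.098 ] [0.459  0.0231 0.098 ]
nose (array([0.4879, 0.0184, 0.1358]), [np.float64(0.0015018605307701679), np.float64(0.001501860530770259)]) [0.49   0.0186 0.129 ] [0.4861 0.03   0.129 ]
[[ 0.5325  0.1145]
 [ 0.6268 -0.0878]
 [ 0.4946 -0.1499]
 [ 0.3998  0.0512]] [ 0.5134 -0.018 ]
0.22320483997732718 -65.01528693762042
0.1460519624520662 -154.8482035799016
0.2222212088385353 115.23230647926553
0.14701840453881798 25.534854073798552
shaker [0.6216 0.0481 0.09  ]
jar [ 0.6338 -0.0089  0.105 ]
```

Run:
```python
from h import *
plan([.4901,.0325,.2305],np.radians(-16))
```

```text
tool y dir deg 72.423918316411 pos [0.1887 0.5956 0.2307] shift [-0.4574 -0.4457  0.0007]
rotvec [-0.0008  0.0008  1.5433]
rotvec [-0.0009 -0.0008 -1.5983]
```

The manual's scale: turns go in shares of 2 rad. Converting my numbers, 1.543 rad is 0.7715.

move_tool([
  [[0, 0, 0.7715], [-0.457, -0.446, 0], 1],
  [[0, 0, 0.7715], [-0.457, -0.446, 0], 1],
  [[0, 0, 0.7715], [-0.457, -0.446, 0], 1],
  [[0, 0, 0.7715], [-0.457, -0.446, 0], 1],
  [[0, 0, 0.7715], [-0.457, -0.446, 0], 1],
  [[0, 0, 0.7715], [-0.457, -0.446, 0], 1],
  [[0, 0, 0.7715], [-0.457, -0.446, 0], 1],
  [[0, 0, 0.7715], [-0.457, -0.446, 0], 1],
  [[0, 0, 0.7715], [-0.457, -0.446, 0], 1],
  [[0, 0, 0.7715], [-0.457, -0.446, 0], 1],
  [[0, 0, 0.7715], [-0.457, -0.446, 0], 1],
  [[0, 0, 0.7715], [-0.457, -0.446, 0], 1],
  [[0, 0, 0.7715], [-0.457, -0.446, 0], 1],
  [[0, 0, 0.7715], [-0.457, -0.446, 0], 1],
  [[0, 0, 0.7715], [-0.457, -0.446, 0], 1],
  [[0, 0, 0.7715], [-0.457, -0.446, 0], 1],
])

```text
clock: 2.15
position: [0.4896, 0.033, 0.2313]
ee_rot: [0.798, 0.602, 0.0, -0.0]
ft_force: [0.2, -0.5, 0.2]
grip_width: 0.999
grasp_force: 0.0
```

Run:
```python
from h import *
o=manip.get_obs();print(o['clock'],o['joint_pos'],o['position']);T=wT(o);np.save('T1.npy',T);cv2.imwrite('pics/w1.png',manip.camera('wrist'))
plan([.4901,.0325,.2305],np.radians(-16))
```

```text
2.15 [-0.6964  0.0155  0.5479  1.8313 -0.0087  1.2969 -0.4246] [0.4896 0.033  0.2313]
tool y dir deg -15.96164944851454 pos [0.4897 0.0329 0.2313] shift [-0.0003  0.0005  0.0008]
rotvec [ 0.     -0.0002  0.0007]
rotvec [ 0.0003  0.0001 -3.1409]
```

View pics/w1.png

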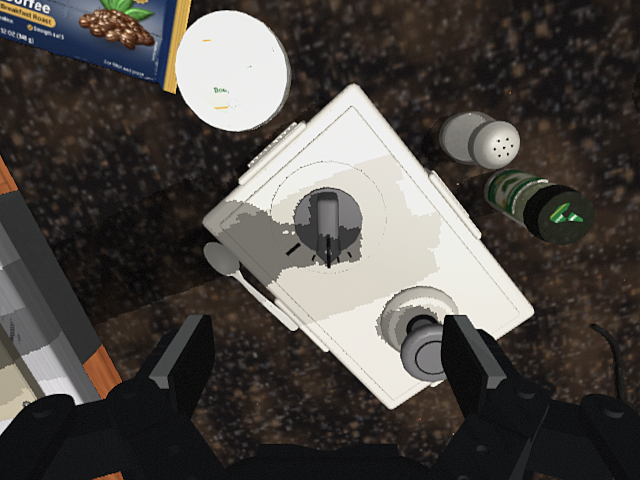

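The wrist view shows the bar nearly upright in the image: tail top at (327,193), index line running from (328,238) to the nose at about (329,266). The shut mark is at (293,249), the disc centre near (327,219) and the pump button near (431,356).

Run:
```python
from h import *
T=np.load('T1.npy');w=lambda *p:ray('wrist',p,T)
t=lambda x,y:ray('top',((x+.5)/4-.5+240,(y+.5)/4-.5+200))
s=lambda x,y:ray('side',((x+.5)/5-.5+225,(y+.5)/5-.5+205))
print('disc',tri([w(327,219),t(218.5,322),s(281,155)]),onz(w(327,219),.103))
print('shut',tri([w(293,249),t(248,390),s(188,185)]),onz(w(293,249),.098))
print('pump',tri([w(431,356),t(453,210),s(437,192)]),onz(w(431,356),.1445))
a,b=onz(w(327,193),.129),onz(w(328.5,238),.129);d=b-a
print(a,b,np.linalg.norm(d),np.degrees(np.arctan2(d[1],d[0])))
plan([.4901,.0325,.108],np.radians(-16))
img=cv2.imread('pics/w1.png')[150:300,240:420];cv2.imwrite('pics/w1c.png',cv2.resize(img,(720,600),interpolation=cv2.INTER_CUBIC))
```

```text
disc (array([0.4904, 0.0344, 0.1006]), [np.float64(0.0015112491992046466), np.float64(0.0016595678605686966), np.float64(0.0007666023269797626)]) [0.491  0.0366 0.103 ]
shut (array([0.4601, 0.0196, 0.0998]), [np.float64(0.0008718743619832461), np.float64(0.0011286879190461226), np.float64(0.0009802069425481705)]) [0.4601 0.0199 0.098 ]
pump (array([ 0.5364, -0.065 ,  0.1457]), [np.float64(0.0017744990353617414), np.float64(0.0017476307044790435), np.float64(0.0009462505737919987)]) [ 0.5356 -0.064   0.1445]
[0.4978 0.06   0.129 ] [0.4905 0.0311 0.129 ] 0.02980835416933671 -104.09254438693675
tool y dir deg -15.96164944851454 pos [0.4897 0.0329 0.2313] shift [-0.0003  0.0005  0.1233]
rotvec [ 0.     -0.0002  0.0007]
rotvec [ 0.0003  0.0001 -3.1409]
```

View pics/w1c.png

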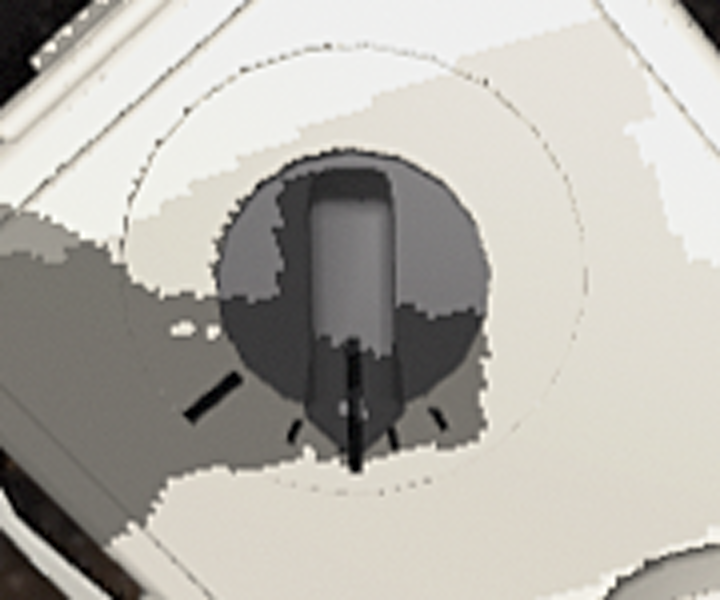

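Nose tip at crop (355,465) and tail at (352,200), so the bar heads about -105° while the shut direction is about -154.6°. The knob is roughly 0.86 rad open. Descending to straddle the bar now.

move_tool([
  [[0, 0, 0], [-0.001, 0.0005, 0.04], 0.6],
  [[0, 0, 0], [-0.001, 0.0005, 0.08], 0.6],
  [[0, 0, 0], [-0.001, 0.0005, 0.11], 0.6],
  [[0, 0, 0], [-0.001, 0.0005, 0.1225], 0.6],
  [[0, 0, 0], [-0.001, 0.0005, 0.1225], 0.6],
  [[0, 0, 0], [-0.001, 0.0005, 0.1225], 0.6],
], grip_n=25)

```text
clock: 2.95
position: [0.4907, 0.0317, 0.11]
ee_rot: [0.799, 0.602, 0.001, 0.0]
ft_force: [-0.1, -0.1, -0.3]
grip_width: 0.6
grasp_force: 0.0
```

move_tool([
  [[0, 0, 0], [0, 0, 0], 0.1],
  [[0, 0, 0], [0, 0, 0], 0],
  [[0, 0, 0], [0, 0, 0], 0],
  [[0, 0, 0], [0, 0, 0], 0],
  [[0, 0, 0], [0, 0, 0], 0],
], grip_n=25)

```text
clock: 3.58
position: [0.4905, 0.0319, 0.1094]
ee_rot: [0.798, 0.602, 0.001, 0.0]
ft_force: [0.1, 2.5, 4.2]
grip_width: 0.179
grasp_force: 25.1
```

Run:
```python
from h import *
plan([.4905,.0338,.108],np.radians(-65));o=manip.get_obs();print(o['torque'],o['ft_force'])
```

```text
tool y dir deg -15.972057639933283 pos [0.4905 0.0319 0.1094] shift [ 0.0018 -0.0005  0.0014]
rotvec [ 0.0005 -0.0013  0.8557]
rotvec [ 0.0016  0.0006 -2.2859]
[ 0.3515  0.0401 -0.0307] [0.0861 2.4936 4.2373]
```

In the tool's units: 0.853 rad is 0.4265.

move_tool([
  [[0, 0, 0.05], [0, 0, -0.001], 0],
  [[0, 0, 0.1], [0, 0, -0.001], 0],
  [[0, 0, 0.15], [0, 0, -0.001], 0],
  [[0, 0, 0.2], [0, 0, -0.001], 0],
  [[0, 0, 0.25], [0, 0, -0.001], 0],
  [[0, 0, 0.3], [0, 0, -0.001], 0],
  [[0, 0, 0.35], [0, 0, -0.001], 0],
  [[0, 0, 0.4], [0, 0, -0.001], 0],
  [[0, 0, 0.4265], [0, 0, -0.001], 0],
  [[0, 0, 0.4265], [0, 0, -0.001], 0],
  [[0, 0, 0.4265], [0, 0, -0.001], 0],
], grip_n=25)

```text
clock: 4.95
position: [0.4879, 0.0328, 0.1094]
ee_rot: [0.976, 0.218, -0.002, -0.001]
ft_force: [-10.3, 6.3, 8.5]
grip_width: 0.181
grasp_force: 25.7
```

Run:
```python
from h import *
o=manip.get_obs();print(o['torque'],o['ft_force'],o['joint_pos'])
plan([.4905,.0338,.108],np.radians(-65))
cv2.imwrite('pics/t2.png',manip.camera('top'))
```

```text
[1.1317 2.0209 0.0112] [-10.3253   6.2711   8.4965] [-0.7466  0.1579  0.6392  1.984  -0.1115  1.0376 -1.1869]
tool y dir deg -64.79369362105449 pos [0.4879 0.0328 0.1094] shift [0.0028 0.0002 0.0013]
rotvec [-0.0032  0.0035  0.0036]
rotvec [-0.0054 -0.0051 -3.138 ]
```

move_tool([
  [[0, 0, 0], [0, 0, 0], 0.5],
  [[0, 0, 0], [0, 0, 0], 0.5],
  [[0, 0, 0], [0, 0, 0], 0.5],
  [[0, 0, 0], [0, 0, -0.05], 0.5],
  [[0, 0, 0], [0, 0, -0.1], 0.5],
  [[0, 0, 0], [0, 0, -0.122], 0.8],
  [[0, 0, 0], [0, 0, -0.122], 1],
  [[0, 0, 0], [0, 0, -0.122], 1],
  [[0, 0, 0], [0, 0, -0.122], 1],
])

```text
clock: 6.12
position: [0.4894, 0.0314, 0.2307]
ee_rot: [0.976, 0.218, -0.001, 0.0]
ft_force: [0.1, -0.0, 0.7]
grip_width: 0.997
grasp_force: 0.0
```

Run:
```python
from h import *
o=manip.get_obs();print(o['position'],o['ee_rot']);np.save('T3.npy',wT(o));cv2.imwrite('pics/w3.png',manip.camera('wrist'))
```

```text
[0.4894 0.0314 0.2307] [ 0.976   0.2176 -0.0009  0.0002]
```

View pics/w3.png

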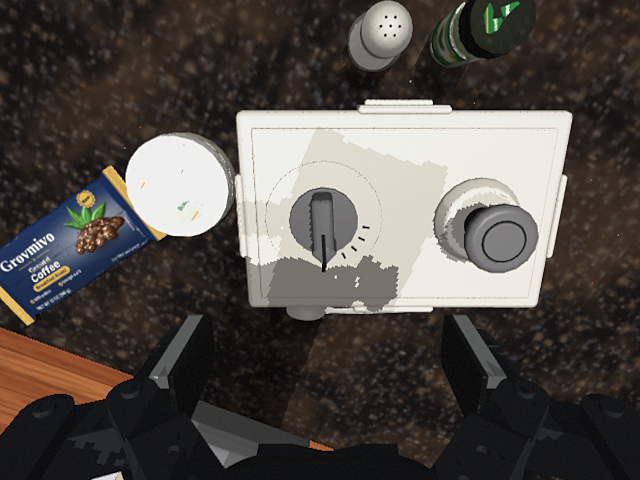

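The pointer at (324,270) now hides the shut mark. The tail is at (321,198), the pump button at (502,238), and the box's top lid edge runs from (240,113) to (570,112). I'll check the residual angle.

Run:
```python
from h import *
T=np.load('T3.npy');w=lambda *p:ray('wrist',p,T)
an=lambda d:np.degrees(np.arctan2(d[1],d[0]))
a,b=onz(w(321,197),.129),onz(w(324,270),.129);print('bar',np.linalg.norm(b-a),an(b-a))
for p,q in(((240,113),(570,112)),((250,306),(541,307)),((252,129),(560,129))):
    print('edge',an(onz(w(*q),.096)-onz(w(*p),.096))-90)
print('pump',onz(w(502,238),.1445),'disc',onz(w(323,221),.103))
t=lambda x,y:ray('top',((x+.5)/4-.5+240,(y+.5)/4-.5+200))
print(tri([w(502,238),t(453,210)]))
img=cv2.imread('pics/w3.png')[150:320,230:434];cv2.imwrite('pics/w3c.png',cv2.resize(img,(720,600),interpolation=cv2.INTER_CUBIC))
```

```text
bar 0.049804136786028005 -152.8559522345445
edge -154.700671794881
edge -155.0609198193612
edge -154.86455764139424
pump [ 0.5387 -0.0635  0.1445] disc [0.4909 0.0347 0.103 ]
(array([ 0.5381, -0.0674,  0.1377]), [np.float64(0.000158841814192821), np.float64(0.00015884181419276988)])
```

View pics/w3c.png

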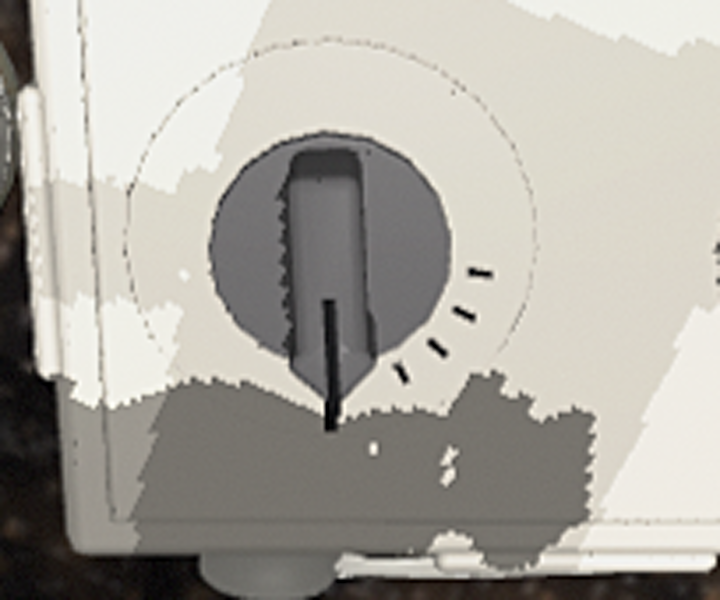

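The knob sits about 0.035 rad from the shut mark, which shows at crop (330,420) just past the index line. Next, the pump.

Run:
```python
from h import *
plan([.5375,-.0655,.155])
```

```text
tool y dir deg -64.8655403298267 pos [0.4894 0.0314 0.2308] shift [0.0025 0.1082 0.0758]
```

move_tool([
  [[0, 0, 0], [0.001, 0.05, 0], 0],
  [[0, 0, 0], [0.0025, 0.108, 0], 0],
  [[0, 0, 0], [0.0025, 0.108, 0], 0],
  [[0, 0, 0], [0.0025, 0.108, 0], 0],
  [[0, 0, 0], [0.0025, 0.108, 0], 0],
  [[0, 0, 0], [0.0025, 0.108, 0.05], 0],
  [[0, 0, 0], [0.0025, 0.108, 0.075], 0],
  [[0, 0, 0], [0.0025, 0.108, 0.075], 0],
  [[0, 0, 0], [0.0025, 0.108, 0.075], 0],
])

```text
clock: 7.3
position: [0.5387, -0.0647, 0.158]
ee_rot: [0.976, 0.218, 0.001, -0.0]
ft_force: [-0.2, 0.2, 0.9]
grip_width: 0.0
grasp_force: 0.0
```

Run:
```python
from h import *
plan([.5375,-.0655,.1225]);cv2.imwrite('pics/s4.png',cv2.resize(manip.camera('side')[160:320,220:420],(750,600),interpolation=cv2.INTER_CUBIC))
```

```text
tool y dir deg -64.81138896290479 pos [ 0.5387 -0.0647  0.158 ] shift [-0.0014  0.0002  0.0355]
```

View pics/s4.png

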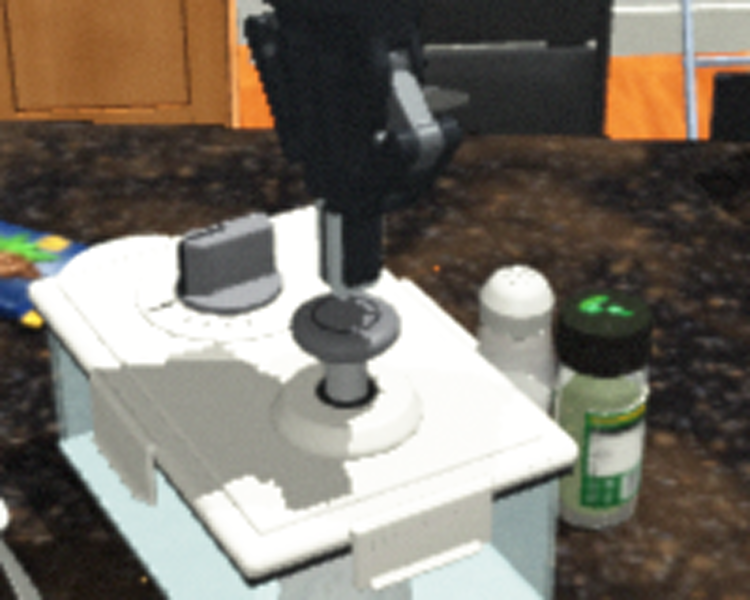

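The fingers, tip at about (350,285) in the crop, stand over the middle of the button at (347,318). Now I'll press.

move_tool([
  [[0, 0, 0], [-0.001, 0, 0.012], 0],
  [[0, 0, 0], [-0.001, 0, 0.022], 0],
  [[0, 0, 0], [-0.001, 0, 0.03], 0],
  [[0, 0, 0], [-0.001, 0, 0.036], 0],
  [[0, 0, 0], [-0.001, 0, 0.037], 0],
  [[0, 0, 0], [-0.001, 0, 0.037], 0],
  [[0, 0, 0], [-0.001, 0, 0.037], 0],
])

```text
clock: 8.22
position: [0.5383, -0.0655, 0.1224]
ee_rot: [0.976, 0.218, 0.001, -0.001]
ft_force: [-10.6, 2.0, 34.0]
grip_width: -0.001
grasp_force: 16.9
```

move_tool([
  [[0, 0, 0], [0, 0, 0], 0],
  [[0, 0, 0], [0, 0, -0.01], 0],
  [[0, 0, 0], [0, 0, -0.025], 0],
  [[0, 0, 0], [0, 0, -0.037], 0],
  [[0, 0, 0], [0, 0, -0.037], 0],
  [[0, 0, 0], [0, 0, -0.037], 0],
  [[0, 0, 0], [0, 0, -0.037], 0],
])

```text
clock: 9.1
position: [0.5367, -0.0656, 0.1561]
ee_rot: [0.976, 0.218, -0.001, -0.0]
ft_force: [-0.3, -0.5, 0.2]
grip_width: 0.002
grasp_force: 0.0
```

Run:
```python
from h import *
plan([.5375,-.0655,.1225]);cv2.imwrite('pics/s5.png',cv2.resize(manip.camera('side')[160:320,220:420],(750,600),interpolation=cv2.INTER_CUBIC))
d=cv2.absdiff(cv2.imread('pics/s4.png'),cv2.imread('pics/s5.png'))[290:600].max(2);print((d>60).mean())
```

```text
tool y dir deg -64.85914438065761 pos [ 0.5367 -0.0656  0.1561] shift [0.0008 0.0003 0.0336]
0.0016043010752688173
```

move_tool([
  [[0, 0, 0], [0, 0, 0.012], 0],
  [[0, 0, 0], [0, 0, 0.022], 0],
  [[0, 0, 0], [0, 0, 0.03], 0],
  [[0, 0, 0], [0, 0, 0.036], 0],
  [[0, 0, 0], [0, 0, 0.037], 0],
  [[0, 0, 0], [0, 0, 0.037], 0],
  [[0, 0, 0], [0, 0, 0.037], 0],
  [[0, 0, 0], [0, 0, 0.037], 0],
])

```text
clock: 10.15
position: [0.5379, -0.0657, 0.1223]
ee_rot: [0.976, 0.217, 0.001, -0.001]
ft_force: [-14.3, 1.7, 38.0]
grip_width: -0.001
grasp_force: 19.3
```

The first stroke came all the way up, since the side view matched the rest view. The second has reached the stop, so I'll retract and check.

move_tool([
  [[0, 0, 0], [0, 0, 0], 0],
  [[0, 0, 0], [0, 0, -0.01], 0],
  [[0, 0, 0], [0, 0, -0.03], 0],
  [[0, 0, 0], [0, 0, -0.07], 0],
  [[0, 0, 0], [0, 0, -0.12], 0],
  [[0, 0, 0], [0, 0, -0.12], 0],
  [[0, 0, 0], [0, 0, -0.12], 0],
  [[0, 0, 0], [0, 0, -0.12], 0],
])

```text
clock: 11.15
position: [0.5364, -0.0654, 0.2382]
ee_rot: [0.976, 0.218, -0.001, -0.0]
ft_force: [-0.0, 0.6, -0.1]
grip_width: -0.004
grasp_force: 0.0
```

Run:
```python
from h import *
cv2.imwrite('pics/s6.png',cv2.resize(manip.camera('side')[160:320,220:420],(750,600),interpolation=cv2.INTER_CUBIC))
```

```text
(no output)
```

View pics/s6.png

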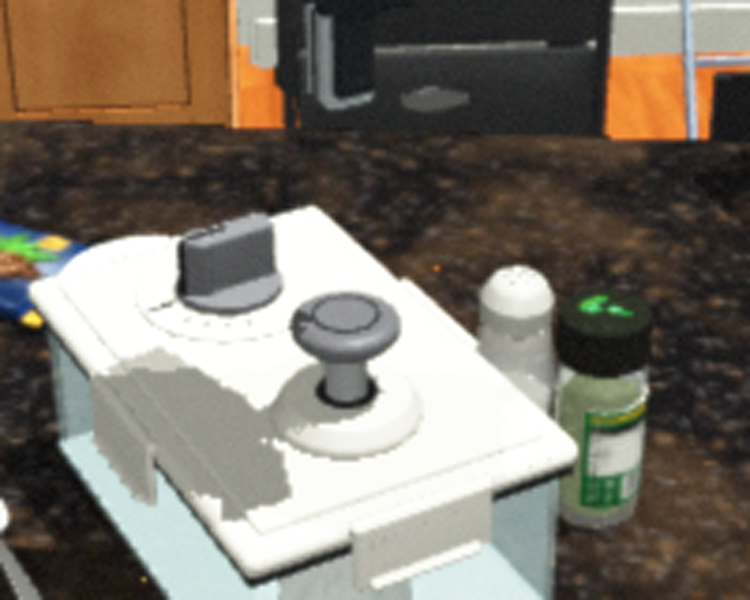

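The plunger is fully up with its head at (347,318), the knob is still on the shut mark at (160,305), and the box and neighbours haven't moved.

```bash
python3 -c "from workcell import manip;print(manip.hand_in())"
```

```text
the job is handed in; nothing more can be done
None
```

I turned the vent to about 0.035 rad from the shut mark, gave the pump two full strokes, saw no movement of the box or the things visible beside it in the last picture, and handed the job in at about 11 s; the hand-in returned no verdict.

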